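# Kick the service stand's leg down and hold its frame upright

### The job

Get the phone service stand ready for fitting the screen: first, with the frame still lying back on its rests, flip the folded kickstand at its side toward you and down, past its over-centre point, until it has snapped fully down. Only then grip the frame by its top bar between the fingers, bring the frame upright (plumb, not resting on the kickstand) and finish while still holding it there, steady, because it tips over as soon as it is let go. Leave the loupe and the roll of tape beside the stand where they lie.

Things in the scene. Friction and masses are not known exactly. Their poses are not given: they have to be found in the camera images.
- stand: base of the phone service stand, fixed: grey steel plate 12 mm thick, x -150 to +100 mm, y -140 to +75 mm. Origin on the desk under the middle of the frame's hinge line (along y, 30 mm up); x points back, away from the robot's side (the kickstand swings toward -x), y left, z up. Behind the frame stand two thin rests (x +70 to +90, y +-55 mm, 138 mm high).
- frame (a joint): lean of the frame about its hinge line, rad: 0 upright, negative leans back toward the stand's +x, -0.42 lies on the rests (start), positive leans toward -x; with the kickstand down, its foot meets the base plate at about +0.09. The frame (0.8 to 1.0 kg with its phone, centre of mass about 100 mm from the hinge) swings freely and tips to one side when let go.
- top_bar: round steel bar, 16 mm diameter, 130 mm long, along the stand's y axis, at the tops of the frame's two posts (12 mm thick, at y +-55 mm); it can turn about its own axis. Origin at its middle, 215 mm from the hinge line: 226 mm above the desk with the frame lying back, 245 mm upright. Below it 42 mm are open between the posts, down to a back plate with an opened phone.
- kickstand (a joint): angle of the kickstand about its pivot on the frame, rad: 0 folded up, parallel to the posts (start); 2.0 fully down at its stop; grows as the leg swings toward the stand's -x and down. A spring (0.06 N m at the ends) pulls it back to 0 below 1.0 and on to 2.0 above 1.0. The pivot lies 60 mm from the hinge line along the posts, at y -115 mm, at the frame's right side.
- kickstand_foot (a point): centre of the kickstand's foot, a rubber roller 18 mm in diameter and 32 mm long along the stand's y axis, at the end of the 10 mm round steel leg, 140 mm from its pivot. With the leg folded it stands up beside the frame, with 38 mm free between it and the post.
- loupe: black eye loupe, 43 mm across, 26 mm high, lying at the left of the stand; to be left alone. Origin under its middle.
- tape_ring: small roll of amber tape lying flat, 60 mm across with a 6 mm loose tail, 12 mm high, at the right of the stand; to be left alone. Origin under its middle.

How it is judged:
By the outcome, as a careful person would: the job done as asked, in the order asked, and still so for the second after the job is handed in, while the arm keeps its last pose, push and grip.
It also fails if it takes over 51 s, if anything falls off the work surface, if the arm or the gripper's body presses on something with over 40 N, if the wrist force passes 120 N, or if a joint passes its speed limit or range.

### The arm

A 7-joint arm with a two-finger parallel gripper is mounted at the origin on a cart in front of the work surface, level with it; the furniture and walls round the work are solid. World frame = base frame: x ahead of the robot, y to its left, z up, the work surface at z = 0. Lengths are in m, angles in rad, forces in N, time in s.
With the tool pointing down it reaches from about 0.425 to 0.95 m from the base axis. Payload 4.7 kg.
Tool frame: the origin (TCP) lies at the very end of the fingers, on their centre line; the grasp point (between the pads) lies 19 mm behind it; z points along the fingers, y is the line along which they close (so a half turn about z gives the same grasp; the last joint's range is limited). The gripper opens to 87 mm and grips with 3 to 60 N. Pads are 19 mm wide; open, the fingers measure 117 mm over their backs; the gripper's body (75 mm by 190 mm) begins 51 mm behind the grasp point.
Start: joints at [-0.029, 0.469, -0.049, 1.532, 0.024, 1.141, -0.082], TCP at [0.675, 0, 0.223] pointing down, gripper open.
Joint ranges: [-2.59, 2.59], [-0.33, 1.99], [-1.39, 1.29], [0.1, 2.45], [-1.04, 4.18], [0.21, 1.99], [-2.66, 2.66]. Speed limits (rad/s): [2.57, 2.57, 3.14, 3.14, 3.14, 3.14, 3.14].

### API

Orientations are given as a unit quaternion [w, x, y, z].
In Python, from station import env gives the robot as it stands.
- The arm moves only by the tool run_rows, called by a JSON object that holds its "name" and its "arguments". Schema: {"type":"object","properties":{"deltas":{"type":"array","items":{"type":"array","items":{"type":"array","items":{"type":"number"},"minItems":6,"maxItems":6},"minItems":1,"maxItems":20},"minItems":1,"maxItems":1},"finger_gap":{"type":"number"},"only":{"type":"string"},"quiet":{"type":"boolean"},"lines":{"type":"string"}},"required":["deltas"],"additionalProperties":false}. deltas is a list that holds a single list of rows (three levels of brackets), with 1 to 20 rows, each of 6 numbers: dx, dy, dz in shares of the most that a row can go, 1 being 62.5 mm, then a rotation vector rx, ry, rz in units of 0.1 rad; each row shifts and turns the commanded pose from where the row before left it, along the tool's axes as they then stand; what a row does not reach is not made up. A row lasts 1/8 s, in which the tool goes at most 0.0625 m and 0.188 rad, less where a joint would pass 70% of its speed; a pose out of reach is approached as far as the arm can. finger_gap is the opening from 0.0 (shut) to 1.0 (fully open), set as the call begins (left out keeps the last). The fingers move at their own pace and stop on an object; the grip force is fixed at half the most. Time passes only in rows, so rows that do not move let the fingers close. The tool returns the time, the measured TCP pose, the force, the opening and the grip force at its end. only (a regular expression) keeps the lines of the reply that match it, lines (a string "A,B") keeps lines A to B, and quiet returns only ok. Input that does not fit is refused with a message, and nothing moves.
- env.observe(): the state, without advancing time (a new reading comes with each control period).
- env.get_image(name): name is "scene" or "side" or "wrist"; returns the picture (384x512x3 uint8, red, green, blue); there is no depth.
- env.camera_info(name): a dict with "fx", "fy", "cx", "cy" (pixels), "k1" (the pictures are not rectified: a ray, as slopes to the right and down, at radius r is drawn at 1 + k1 r^2 times it, then the intrinsics apply), "extrinsics" (4x4, takes a point from world to camera coordinates); the wrist camera has in their place "mount" (4x4, takes a point from camera to tool coordinates, whose origin is the TCP and whose axes are the flange's). Camera axes: x right, y up, looking along -z (the intrinsics and any distortion apply to the point x, -y, -z); pixel columns grow to the right and rows downward; lengths in m; the calibration is good to about 2 mm. A picture is of the moment at which its call begins: read the wrist's pose just before it. camera_info takes no time and is no camera call.
- env.finish_job(): hands the job in; it is judged then, once.
The state is a dict: "clock": time; "joint_positions": joint angles; "qvel": joint speeds; "joint_torque": joint torques, N m; "ee_pos": TCP position; "tool_rot": TCP orientation; "contact_force": force on the tool from outside, world axes, zero at the start; "wrist_torque": the same for the moment, N m; "finger_gap": opening from 0.0 (shut) to 1.0 (fully open); "finger_force": force on a finger pad.
Only numpy, scipy, OpenCV 4.12 (cv2) and the standard library are available. Lean on these libraries where they do the work, as an engineer would, in place of code of your own. Each camera call takes 0.05 s, during which the arm holds its last target. There are 200 camera calls.

## Working session

There is one attempt and no reset: what is moved stays moved. The work goes in short steps, Python scripts to look and compute and a tool call to move; the robot and the scene stay as the last step left them, time stands still between calls to the robot, and variables do not carry over. Pictures are saved under pics/ and viewed, at most 10 in all, crops included, and the job is handed in when it is done.

```bash
mkdir -p pics; ls; python3 - <<'E'
from station import env
import cv2,json
for n in ["scene","side","wrist"]:
    o=env.observe()
    im=env.get_image(n); cv2.imwrite(f"pics/{n}0.png",im[:,:,::-1])
    c=env.camera_info(n); print(n,{k:(v.tolist() if hasattr(v,'tolist') else v) for k,v in c.items()})
print({k:(v.tolist() if hasattr(v,'tolist') else v) for k,v in o.items()})
E
python3 -c "
import cv2,numpy as np
a=cv2.imread('pics/scene0.png');b=cv2.imread('pics/side0.png')
"
```

```text
pics
station.py
scene {'fx': 472.8788667370814, 'fy': 472.8788667370814, 'cx': 255.36882418709112, 'cy': 189.2258268285846, 'k1': 0.04953373532680243, 'extrinsics': [[-0.740656686747863, -0.6716571468333958, 0.0174456150163831, 0.46055682907841233], [0.31910531300140543, -0.32880000029513873, 0.888854520728894, -0.2997317167103936], [-0.5912693731201991, 0.6639030327642274, 0.4578572828911956, -0.7724169965801796], [0.0, 0.0, 0.0, 1.0]]}
side {'fx': 356.68658439726005, 'fy': 356.68658439726005, 'cx': 260.7944426640547, 'cy': 189.26530160110545, 'k1': 0.02891625337194911, 'extrinsics': [[-0.5210419334374997, -0.8533920778630981, 0.015403410019084822, 0.35679142660389335], [0.5746455814167156, -0.33739400278654724, 0.7456190331810986, -0.43696918991228473], [-0.6311083578577907, 0.39735028416269574, 0.6661944103021791, -0.6744629056314346], [0.0, 0.0, 0.0, 1.0]]}
wrist {'fx': 316.15227050708154, 'fy': 316.15227050708154, 'cx': 257.160953712793, 'cy': 190.93999698958814, 'k1': -0.05293726851091039, 'mount': [[0.0008204396776677844, 0.9566534854729393, 0.2912274636966977, 0.0801
[... 445 characters left out ...]
27229192523294, -0.001820316714290022, -0.0025286582678287106, 0.0005534475363817532, 0.00023663693525254308, -0.00027961848738766433], 'joint_torque': [0.0016519125711056404, -50.91700315475464, -0.0803893874399364, -23.68288815021515, -0.061321514658629894, 0.03444946836680174, 3.396768988750409e-05], 'ee_pos': [0.6744678718725255, 9.12340678529322e-08, 0.22162364993258304], 'tool_rot': [-0.0005997469705250403, 0.7071117030081072, 0.7071013189522282, -0.0006360098781637059], 'contact_force': [0.3960335995454547, -0.9817901660056706, 0.5752204249031985], 'wrist_torque': [0.05503194374772963, -0.005964889625360208, -0.04229474747054838], 'finger_force': 0.0, 'finger_gap': 1.0016251962959704}
```

View pics/scene0.png

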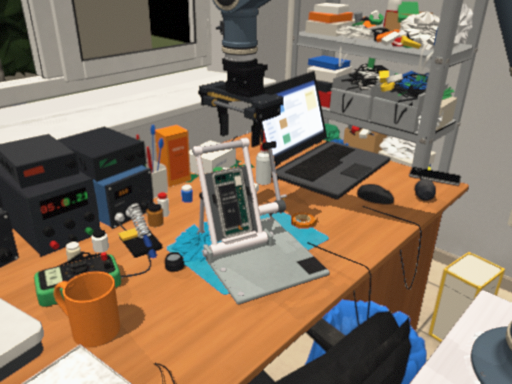

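View pics/side0.png

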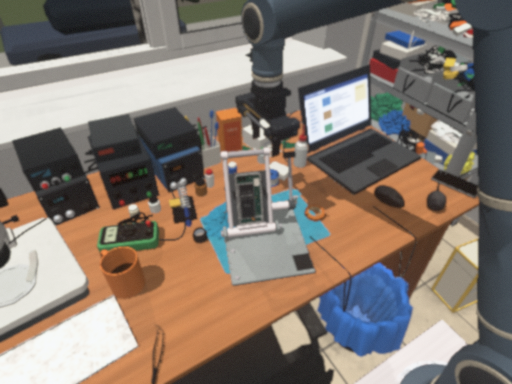

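```bash
python3 - <<'E'
import cv2,numpy as np
a=cv2.imread('pics/scene0.png')[125:305,160:340];b=cv2.imread('pics/side0.png')[140:290,190:340]
A=cv2.resize(a,(800,800)[:2],interpolation=cv2.INTER_CUBIC)
s=np.hstack([cv2.resize(a,(400,400),interpolation=cv2.INTER_CUBIC),cv2.resize(b,(400,400),interpolation=cv2.INTER_CUBIC)])
cv2.imwrite('pics/c.png',s)
E
```

```text
(no output)
```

View pics/c.png

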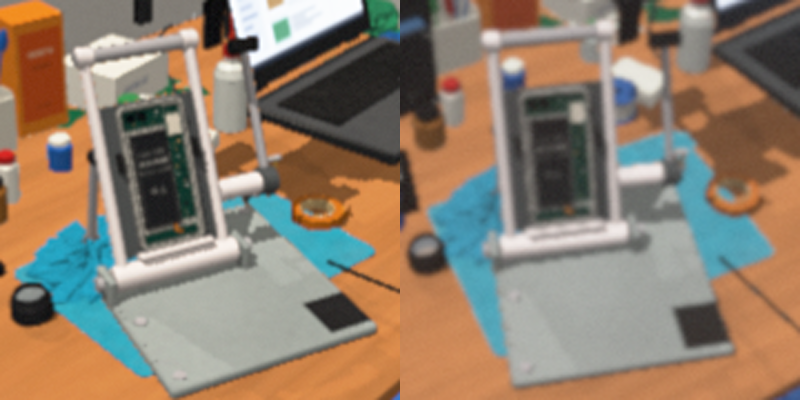

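View pics/wrist0.png

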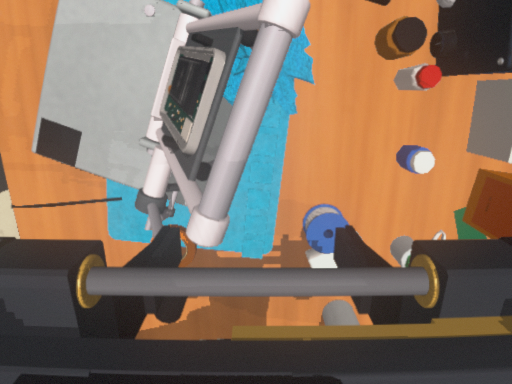

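```bash
cat > h.py <<'E'
import numpy as np,cv2
from scipy.spatial.transform import Rotation as R
from station import env
def cam(n,o=None):
    c=env.camera_info(n)
    if n=='wrist':
        T=np.eye(4);w,x,y,z=o['tool_rot'];T[:3,:3]=R.from_quat([x,y,z,w]).as_matrix();T[:3,3]=o['ee_pos'];M=T@np.array(c['mount'])
    else: M=np.linalg.inv(np.array(c['extrinsics']))
    return c,M
def ray(n,uv,o=None):
    c,M=cam(n,o)
    K=np.array([[c['fx'],0,c['cx']],[0,c['fy'],c['cy']],[0,0,1]])
    p=cv2.undistortPoints(np.array([[uv]],float),K,np.array([c['k1'],0,0,0.]))[0,0]
    d=M[:3,:3]@np.array([p[0],-p[1],-1]);return M[:3,3],d/np.linalg.norm(d)
def plane(n,uv,z,o=None):
    a,d=ray(n,uv,o);return a+d*(z-a[2])/d[2]
def tri(rs):
    A=sum(np.eye(3)-np.outer(d,d) for a,d in rs);b=sum((np.eye(3)-np.outer(d,d))@a for a,d in rs);return np.linalg.solve(A,b)
def proj(n,P,o=None):
    c,M=cam(n,o);q=np.linalg.inv(M)@np.r_[P,1];s=np.array([q[0],-q[1]])/-q[2];s=s*(1+c['k1']*(s@s));return [c['fx']*s[0]+c['cx'],c['fy']*s[1]+c['cy']]
E
python3 - <<'E'
from h import *
np.set_printoptions(precision=4,suppress=True)
o=env.observe()
P={'barL':((194.2,151.1),(221.1,155),.226,(.0877,.065)),'barR':((248.7,143),(270.6,152.4),.226,(.0877,-.065)),'foot':((268.9,145.3),(289.4,154.2),.2126,(.0816,-.115)),
'cL':((237.4,299.6),(232.4,282.),.012,(-.15,.075)),'cR':((329.2,269),(314.9,269.5),.012,(-.15,-.14))}
W=[];S=[]
for k,(a,b,z,s) in P.items():
    p1,p2=plane('scene',a,z),plane('side',b,z);print(k,p1,p2,tri([ray('scene',a),ray('side',b)]))
    W.append((p1+p2)[:2]/2);S.append(s)
print('wrist',plane('wrist',(287,10),.226,o),plane('wrist',(207,228),.226,o),plane('wrist',(35,150),.012,o))
W.append(plane('wrist',(35,150),.012,o)[:2]);S.append((-.15,-.14))
W=np.array(W);S=np.array(S);a=W-W.mean(0);b=S-S.mean(0)
th=np.arctan2((b[:,0]*a[:,1]-b[:,1]*a[:,0]).sum(),(a*b).sum());Rm=np.array([[np.cos(th),-np.sin(th)],[np.sin(th),np.cos(th)]])
t=W.mean(0)-Rm@S.mean(0);print(th,t);print((W-(S@Rm.T+t))*1000)
E
```

```text
barL [0.6882 0.1239 0.226 ] [0.6898 0.1198 0.226 ] [0.6954 0.1174 0.2218]
barR [0.6381 0.0097 0.226 ] [0.6357 0.0043 0.226 ] [ 0.6456 -0.0006  0.2197]
foot [ 0.6191 -0.0369  0.2126] [ 0.6193 -0.0446  0.2126] [ 0.6301 -0.0517  0.2044]
cL [0.4716 0.2169 0.012 ] [0.472 0.212 0.012] [0.4778 0.2098 0.0036]
cR [0.399  0.0159 0.012 ] [0.3971 0.0142 0.012 ] [0.3997 0.0128 0.0092]
wrist [0.6884 0.1175 0.226 ] [0.6479 0.0111 0.226 ] [0.4043 0.0187 0.012 ]
-0.3595180678909214 [0.5854 0.0947]
[[-1.4057 -2.8076]
 [-7.7238  4.0398]
 [-2.1182  0.9351]
 [ 0.3741 -3.165 ]
 [ 2.3147 -1.3319]
 [ 8.559   2.3296]]
```

Careful with the scale: shifts go in shares of 62.5 mm and turns go in units of 0.1 rad. That gives: -0.03 m is -0.48, -0.02 m is -0.32, 0.18 rad is 1.8.

```bash
cat >> h.py <<'E'
TH,T0=-.36,np.array([.5854,.0947])
def s2w(x,y,z): return np.array([np.cos(TH)*x-np.sin(TH)*y+T0[0],np.sin(TH)*x+np.cos(TH)*y+T0[1],z])
def to(x,y,z):
    o=env.observe();w,a,b,c=o['tool_rot'];Rt=R.from_quat([a,b,c,w]);print('tool delta to',(x,y,z),np.round(Rt.inv().apply(s2w(x,y,z)-o['ee_pos']),4))
    print('axes in stand',np.round((R.from_euler('z',-TH)*Rt).as_matrix(),3).tolist())
def ws(p): d=R.from_euler('z',-TH).apply(np.r_[p[:2]-T0,p[2]]); return d
E
```

{"name": "run_rows", "arguments": {"deltas": [[[0, 0, -0.48, 0, 0, 0], [0, 0, -0.32, 0, 0, 1.8], [0, 0, 0, 0, 0, 1.8], [0, 0, 0, 0, 0, 0], [0, 0, 0, 0, 0, 0]]], "finger_gap": 0.0}}

```text
clock: 0.78
ee_pos: [0.6747, 0.0002, 0.2719]
tool_rot: [-0.0, 0.821, 0.57, -0.001]
contact_force: [0.6, -0.5, -0.4]
finger_gap: 0.516
finger_force: 0.0
```

```bash
python3 - <<'E'
from h import *
o=env.observe();print(ws(o['ee_pos']))
to(.12,-.115,.27)
E
```

```text
[ 0.11685294 -0.05703987  0.27187514]
tool delta to (0.12, -0.115, 0.27) [-0.058   0.003   0.0019]
axes in stand [[-0.003, 1.0, -0.001], [1.0, 0.003, -0.0], [-0.0, -0.001, -1.0]]
```

Converted, -0.03 m is -0.48, -0.028 m is -0.448.

{"name": "run_rows", "arguments": {"deltas": [[[-0.48, 0.016, 0, 0, 0, 0], [-0.448, 0.032, 0, 0, 0, 0], [0, 0, 0, 0, 0, 0], [0, 0, 0, 0, 0, 0], [0, 0, 0, 0, 0, 0]]]}}

```text
clock: 1.4
ee_pos: [0.6577, -0.0535, 0.2723]
tool_rot: [-0.0, 0.821, 0.57, 0.0]
contact_force: [0.3, -0.2, 0.4]
finger_gap: 0.019
finger_force: 0.0
```

```bash
python3 - <<'E'
from h import *
o=env.observe();im=env.get_image('wrist');cv2.imwrite('pics/w1.png',im[:,:,::-1])
print(ws(o['ee_pos']))
for p in [(.0816,-.115,.2126),(.0877,-.065,.226),(.0877,.065,.226)]: print(p,np.round(proj('wrist',s2w(*p),o)))
E
```

```text
[ 0.11985812 -0.11325968  0.27233017]
(0.0816, -0.115, 0.2126) [205. 209.]
(0.0877, -0.065, 0.226) [208. 145.]
(0.0877, 0.065, 0.226) [201. -82.]
```

View pics/w1.png

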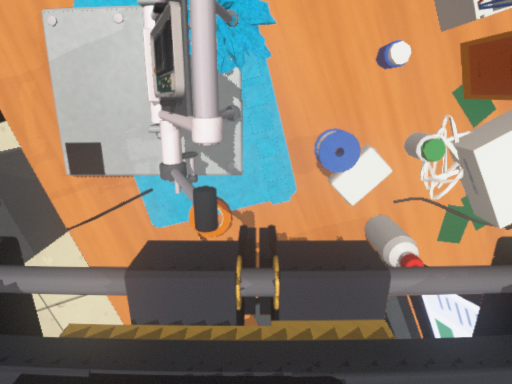

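```bash
python3 - <<'E'
from h import *
o=env.observe()
p=tri([ray('wrist',(411,262),o),ray('side',(301,138))]);print(p,ws(p))
E
```

```text
[ 0.79157085 -0.21973635  0.10537686] [ 0.30372247 -0.22165131  0.10537686]
```

{"name": "run_rows", "arguments": {"deltas": [[[0, 0, 0.64, 0, 0, 0], [0, 0, 0.64, 0, 0, 0], [0, 0, 0, 0, 0, 0]]]}}

```text
clock: 1.82
ee_pos: [0.6552, -0.0542, 0.1892]
tool_rot: [-0.002, 0.822, 0.57, -0.003]
contact_force: [0.1, -0.2, 0.2]
finger_gap: 0.002
finger_force: 0.0
```

Converted, -0.02 m is -0.32, 0.014 m is 0.224.

{"name": "run_rows", "arguments": {"deltas": [[[0, -0.32, 0, 0, 0, 0], [0, -0.32, 0, 0, 0, 0], [0, -0.32, 0, 0, 0, 0], [0, -0.32, 0, 0, 0, 0], [0, -0.32, 0, 0, 0, 0], [0, -0.32, 0, 0, 0, 0], [0, -0.272, 0.048, 0, 0, 0], [0, -0.16, 0.112, 0, 0, 0], [0, -0.16, 0.16, 0, 0, 0], [0, -0.16, 0.192, 0, 0, 0], [0, -0.16, 0.192, 0, 0, 0], [0, -0.128, 0.224, 0, 0, 0], [0, 0, 0, 0, 0, 0], [0, 0, 0, 0, 0, 0], [0, 0, 0, 0, 0, 0]]]}}

```text
clock: 3.7
ee_pos: [0.485, 0.0098, 0.135]
tool_rot: [0.0, 0.822, 0.569, 0.001]
contact_force: [0.7, -0.1, -0.1]
finger_gap: 0.002
finger_force: 0.0
```

```bash
python3 - <<'E'
from h import *
o=env.observe();print(ws(o['ee_pos']))
a=env.get_image('scene')[125:305,160:340];b=env.get_image('side')[140:290,190:340]
s=np.hstack([cv2.resize(i,(400,400),interpolation=cv2.INTER_CUBIC) for i in (a,b)]);cv2.imwrite('pics/k1.png',s[:,:,::-1])
E
```

```text
[-0.06402633 -0.11483594  0.1349935 ]
```

View pics/k1.png

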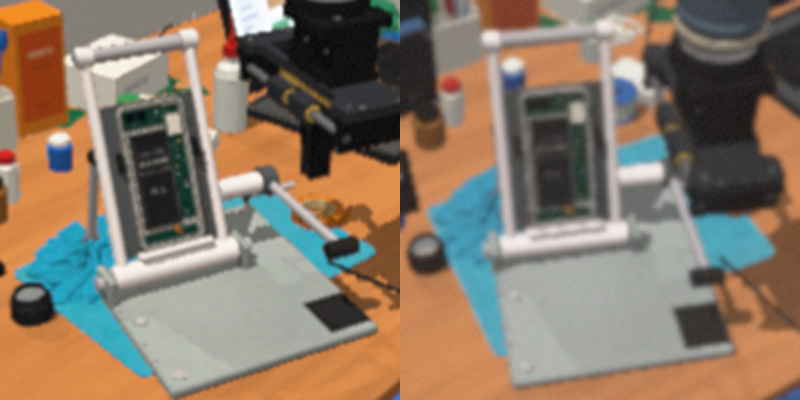

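```bash
python3 - <<'E'
from h import *
print(ws(tri([ray('scene',(313.9,236.2)),ray('side',(305.1,243.1))])))
for f in (1.6,1.8,2.0):
    a=f-.42;p=s2w(.0245-.14*np.sin(a),-.115,.0848+.14*np.cos(a));print(f,np.round(proj('scene',p),1),np.round(proj('side',p),1))
E
```

```text
[-0.11133428 -0.11935847  0.07793343]
1.6 [312.7 210.1] [304.9 224.9]
1.8 [313.9 223.4] [304.8 234.8]
2.0 [313.6 235.5] [304. 243.]
```

{"name": "run_rows", "arguments": {"deltas": [[[0, 0, -0.704, 0, 0, 0], [0, 0, -0.704, 0, 0, 0], [0, 0, -0.704, 0, 0, 0], [0, 0, -0.688, 0, 0, 0], [0.464, 0.608, 0, 0, 0, 0], [0.464, 0.608, 0, 0, 0, 0], [0.464, 0.608, 0, 0, 0, 0], [0.448, 0.608, 0, 0, 0, 0], [0, 0, 0, 0, 0, 0], [0, 0, 0, 0, 0, 0]]], "finger_gap": 0.7}}

```text
clock: 5.05
ee_pos: [0.6665, 0.0636, 0.3093]
tool_rot: [-0.0, 0.822, 0.569, -0.001]
contact_force: [-0.1, 0.0, 0.3]
finger_gap: 0.697
finger_force: 0.0
```

```bash
python3 - <<'E'
from h import *
to(.0877,0,.31)
o=env.observe();im=env.get_image('wrist');cv2.imwrite('pics/w2.png',im[:,:,::-1])
print(ws(o['ee_pos']),[np.round(proj('wrist',s2w(*p),o)) for p in [(.0877,-.065,.226),(.0877,.0,.226),(.0877,.065,.226)]])
E
```

```text
tool delta to (0.0877, 0, 0.31) [ 0.0006  0.0009 -0.0007]
axes in stand [[0.0, 1.0, -0.001], [1.0, -0.0, -0.001], [-0.001, -0.001, -1.0]]
[ 0.08683834 -0.00058548  0.30926405] [array([258., 267.]), array([258., 197.]), array([258., 115.])]
```

View pics/w2.png

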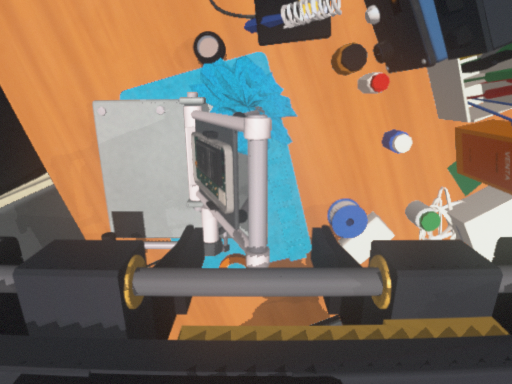

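{"name": "run_rows", "arguments": {"deltas": [[[0, 0.008, 0.48, 0, 0, 0], [0, 0, 0.48, 0, 0, 0], [0, 0, 0.4, 0, 0, 0], [0, 0, 0.272, 0, 0, 0], [0, 0, 0, 0, 0, 0], [0, 0, 0, 0, 0, 0]]]}}

```text
clock: 5.85
ee_pos: [0.6681, 0.0637, 0.209]
tool_rot: [0.001, 0.822, 0.569, 0.001]
contact_force: [-0.3, 0.4, -0.3]
finger_gap: 0.704
finger_force: 0.0
```

```bash
python3 -c "
from h import *
to(.0877,0,.207)"
```

```text
tool delta to (0.0877, 0, 0.207) [-0.0002 -0.0006  0.002 ]
axes in stand [[0.0, 1.0, 0.002], [1.0, -0.0, 0.001], [0.001, 0.002, -1.0]]
```

{"name": "run_rows", "arguments": {"deltas": [[[0, 0, 0.016, 0, 0, 0], [0, 0, 0, 0, 0, 0], [0, 0, 0, 0, 0, 0], [0, 0, 0, 0, 0, 0], [0, 0, 0, 0, 0, 0], [0, 0, 0, 0, 0, 0], [0, 0, 0, 0, 0, 0], [0, 0, 0, 0, 0, 0]]], "finger_gap": 0}}

```text
clock: 6.85
ee_pos: [0.6667, 0.0641, 0.2064]
tool_rot: [-0.001, 0.822, 0.569, -0.001]
contact_force: [-4.5, 1.7, 1.7]
finger_gap: 0.174
finger_force: 30.0
```

```bash
python3 -c "
from h import *
to(.0877,0,.207)"
```

```text
tool delta to (0.0877, 0, 0.207) [ 0.      0.0008 -0.0006]
axes in stand [[-0.0, 1.0, -0.002], [1.0, 0.0, -0.0], [-0.0, -0.002, -1.0]]
```

{"name": "run_rows", "arguments": {"deltas": [[[0, -0.096, -0.04, 0, 0, 0], [0, -0.096, -0.0384, 0, 0, 0], [0, -0.0976, -0.0336, 0, 0, 0], [0, -0.0976, -0.0336, 0, 0, 0], [0, -0.0992, -0.0272, 0, 0, 0], [0, -0.0992, -0.0272, 0, 0, 0], [0, -0.1008, -0.0224, 0, 0, 0], [0, -0.1008, -0.0208, 0, 0, 0], [0, -0.1008, -0.016, 0, 0, 0], [0, -0.1024, -0.0144, 0, 0, 0], [0, -0.1024, -0.0096, 0, 0, 0], [0, -0.1024, -0.0096, 0, 0, 0], [0, 0, 0, 0, 0, 0], [0, 0, 0, 0, 0, 0], [0, 0, 0, 0, 0, 0], [0, 0, 0, 0, 0, 0]]]}}

```text
clock: 8.85
ee_pos: [0.5977, 0.0898, 0.2248]
tool_rot: [0.0, 0.822, 0.569, -0.0]
contact_force: [-0.9, 0.1, -4.7]
finger_gap: 0.169
finger_force: 30.0
```

```bash
python3 - <<'E'
from h import *
to(0.0,0,.226)
a=env.get_image('scene')[125:305,160:340];b=env.get_image('side')[140:290,190:340]
s=np.hstack([cv2.resize(i,(400,400),interpolation=cv2.INTER_CUBIC) for i in (a,b)]);cv2.imwrite('pics/f1.png',s[:,:,::-1])
L=[]
for i in range(8):
    env.get_image('side');o=env.observe();L.append(np.r_[ws(o['ee_pos']),R.from_euler('z',-TH).apply(o['contact_force'])])
print(np.round(L,4))
E
```

```text
tool delta to (0.0, 0, 0.226) [ 0.0002 -0.0132 -0.0012]
axes in stand [[0.0, 1.0, 0.0], [1.0, -0.0, -0.0], [-0.0, 0.0, -1.0]]
[[ 1.3100e-02 -2.0000e-04  2.2480e-01 -9.1810e-01 -1.4901e+00 -5.8390e+00]
 [ 1.3100e-02 -2.0000e-04  2.2480e-01  3.4780e-01 -1.2754e+00 -5.9999e+00]
 [ 1.3100e-02 -2.0000e-04  2.2480e-01  4.1060e-01 -1.2246e+00 -6.0506e+00]
 [ 1.3000e-02 -2.0000e-04  2.2470e-01  4.6900e-02 -2.0580e+00 -5.6219e+00]
 [ 1.3000e-02 -2.0000e-04  2.2470e-01 -6.5320e-01 -1.1600e+00 -5.4967e+00]
 [ 1.3000e-02 -2.0000e-04  2.2480e-01 -1.8440e-01 -1.9795e+00 -6.0357e+00]
 [ 1.3000e-02 -2.0000e-04  2.2480e-01 -1.1920e+00 -1.6733e+00 -5.5602e+00]
 [ 1.3000e-02 -2.0000e-04  2.2480e-01 -1.4257e+00 -2.1958e+00 -5.3099e+00]]
```

View pics/f1.png

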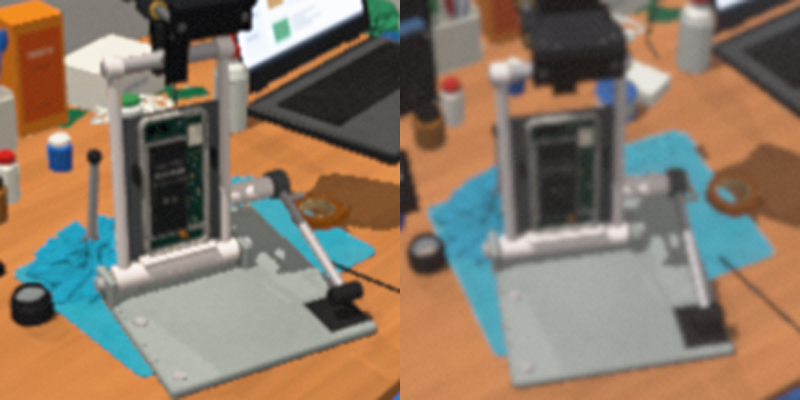

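{"name": "run_rows", "arguments": {"deltas": [[[0, -0.08, 0, 0, 0, 0], [0, -0.08, 0, 0, 0, 0], [0, -0.056, 0, 0, 0, 0], [0, 0, 0, 0, 0, 0], [0, 0, 0, 0, 0, 0], [0, 0, 0, 0, 0, 0], [0, 0, 0, 0, 0, 0]]]}}

```text
clock: 10.22
ee_pos: [0.5852, 0.0946, 0.2251]
tool_rot: [0.0, 0.822, 0.569, 0.0]
contact_force: [-1.7, -4.2, -1.1]
finger_gap: 0.173
finger_force: 30.0
```

```bash
python3 - <<'E'
from h import *
im={}
L=[]
for i in range(4):
    for n in('scene','side'): im[n]=env.get_image(n)
    o=env.observe();L.append(np.r_[ws(o['ee_pos']),R.from_euler('z',-TH).apply(o['contact_force']),o['finger_force']])
print(np.round(L,4))
for n in im: cv2.imwrite(f'pics/f2{n}.png',im[n][:,:,::-1])
a=im['scene'][125:305,160:340];b=im['side'][140:290,190:340]
s=np.hstack([cv2.resize(i,(400,400),interpolation=cv2.INTER_CUBIC) for i in (a,b)]);cv2.imwrite('pics/f2.png',s[:,:,::-1])
for th in(-.05,0,.05):
  for q in [(.065,.215),(-.055,.18),(-.055,.06)]:
    p=s2w(-np.sin(th)*q[1],q[0],.03+np.cos(th)*q[1]);u,v=proj('scene',p),proj('side',p);print(th,q,np.round([(u[0]-160)*2.222,(u[1]-125)*2.222,400+(v[0]-190)*2.667,(v[1]-140)*2.667],1))
  a=2-th; a=2.0+th; pv=(-np.sin(th)*.06,.03+np.cos(th)*.06)
  p=s2w(pv[0]-.14*np.sin(a),-.115,pv[1]+.14*np.cos(a));u,v=proj('scene',p),proj('side',p);print('foot',np.round([(u[0]-160)*2.222,(u[1]-125)*2.222,400+(v[0]-190)*2.667,(v[1]-140)*2.667,p[2]*1000],1))
E
```

```text
[[-2.00000e-04 -2.00000e-04  2.25100e-01  9.60000e-03 -4.51800e+00
  -9.04200e-01  2.99815e+01]
 [-1.00000e-04 -2.00000e-04  2.25200e-01 -8.66400e-01 -3.20950e+00
  -4.38000e-02  2.99837e+01]
 [-2.00000e-04 -2.00000e-04  2.25100e-01 -7.35800e-01 -3.93230e+00
  -1.80880e+00  2.99857e+01]
 [-2.00000e-04 -2.00000e-04  2.25100e-01  1.62200e-01 -4.27050e+00
   6.74700e-01  2.99880e+01]]
-0.05 (0.065, 0.215) [103.8  68.6 485.7  75.2]
-0.05 (-0.055, 0.18) [224.5  82.3 617.4  92.5]
-0.05 (-0.055, 0.06) [224.5 195.4 614.5 188.3]
foot [344.7 292.6 702.7 315.   38.1]
0 (0.065, 0.215) [108.5  72.7 487.   82.5]
0 (-0.055, 0.18) [229.   85.6 619.5  98.4]
0 (-0.055, 0.06) [226.  196.7 615.1 190.4]
foot [344.3 298.4 702.2 319.4  31.7]
0.05 (0.065, 0.215) [113.2  77.5 488.4  90.4]
0.05 (-0.055, 0.18) [233.5  89.5 621.6 104.9]
0.05 (-0.055, 0.06) [227.4 198.2 615.7 192.5]
foot [343.8 303.9 701.5 323.4  25.4]
```

View pics/f2.png

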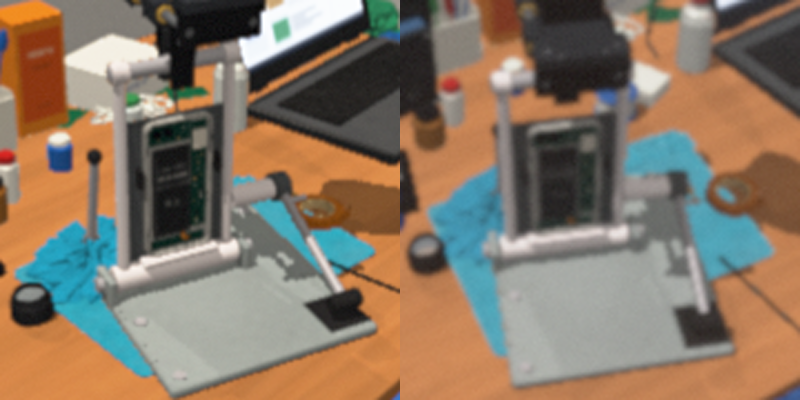

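```bash
python3 -c "
from station import env
print(env.observe()['qvel'].round(4) if hasattr(env.observe()['qvel'],'round') else env.observe()['qvel']);print(env.finish_job())"
```

```text
[-0.0005  0.0016 -0.0014  0.0015 -0.0019  0.0006 -0.0007]
the job is handed in; nothing more can be done
None
```

I snapped the kickstand fully down first, then gripped the frame by its top bar and brought it upright, and handed the job in at about 10 s while still holding it; by my measurements the frame is plumb to about 0.015 rad, the foot is clear of the base plate, and the loupe and tape were not touched.

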